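# Dock a tablet cassette in the corner of its reading plate

## Task

Lift the longer of the two tablet cassettes level off the counter by the grip block on its lid, then in the air tip it nose-down by about 35 degrees for a moment, so the tablets run to the outlet, then bring it level again before lowering it. Set it flat on the metal docking plate, nose towards the end stop, and press it squarely into the corner so that the end stop and the side stop are both clearly pushed in, firmly but not hard. Finish while still holding it pressed against both stops, and leave the other things on the counter where they are.

Things in the scene. Friction and masses are not known exactly. Their poses are not given: they have to be found in the camera images.
- cassette_grip (a point): Centre of the grip block on the lid of the longer closed grey tablet cassette (0.2 to 0.35 kg), 62 mm above its underside. Axes: z up, nose to -x. Body 90 long (x), 56 wide (y), 44 high, centred below this point. Grip block: white bar 50 long (x), 24 thick (y), from 44 to 78 mm above the underside; pinch it across the 24 mm from above. Starts on the counter, nose roughly towards the robot.
- cassette_nose (a point): Centre of the front face of the longer cassette's outlet nose, 65 mm ahead (-x) of the grip point and 44 mm below it. Nose: 20 long, 30 wide, from 6 to 30 mm above the underside (cassette 110 mm long in all). Axes as the cassette's.
- short_cassette_grip (a point): Bystander: the shorter cassette, same build, 56 wide, 72 mm long in all (nose tip 42 mm ahead, tail 30 mm behind). This point is the centre of its grip block, 62 mm above its underside.
- dock_seat (a point): Point on top of the fixed aluminium docking plate (8 mm thick, spans x -105 to +75, y -65 to +72 mm from here, may lie turned). It is straight below the grip point of a cassette that just touches both stops (grip point then 62 mm above it). Axes: z up, -x towards the end stop, +y towards the side stop; the other two sides are open. Stops and housings rise to 36 mm above the plate.
- end_stop (a joint): How far the end stop's sprung steel face is pushed in, along the plate's -x, m: 0 at rest, 0.005 fully in (solid). Pushes back with 1.5 N at first, rising evenly to 9 N fully in. At rest its face is at x = -65 mm from dock_seat, 60 mm wide centred on y = 0, from 2 to 36 mm above the plate; housing behind it back to x = -105 mm.
- side_stop (a joint): How far the side stop's sprung steel face is pushed in, along the plate's +y, m: 0 at rest, 0.005 fully in (solid). Same spring: 1.5 to 9 N. At rest its face is at y = +28 mm from dock_seat, 80 mm long centred on x = 0, from 2 to 36 mm above the plate; housing behind it back to y = +69 mm.
- bottle: Bystander: small amber bottle, diameter 44, 85 mm high; origin at the centre of its base.
- jar: Bystander: white jar, diameter 56, 65 mm high; origin at the centre of its base.
- tall_bottle: Bystander: white bottle, diameter 52, 120 mm high; origin at the centre of its base.
- stapler: Bystander: stapler, 34 x 120 mm (its own x, y), 51 mm high; origin at the centre of its base.
There are look-alikes about, which are no part of the job. What is shaped like the part that bears cassette_grip but red is not meant.

How it is judged:
By the outcome, as a careful person would: the job done as asked, in the order asked, and still so for the second after the job is handed in, while the arm keeps its last pose, push and grip.
It also fails if it takes over 48 s, if anything falls off the work surface, if the arm or the gripper's body presses on something with over 40 N, if the wrist force passes 120 N, or if a joint passes its speed limit or range.

## Robot

A 6-joint arm with a two-finger parallel gripper is mounted at the origin on the work surface. World frame = base frame: x ahead of the robot, y to its left, z up, the work surface at z = 0. Lengths are in m, angles in rad, forces in N, time in s.
With the tool pointing down it reaches from about 0.35 to 0.85 m from the base axis. Payload 8.1 kg.
Tool frame: the origin (TCP) lies at the very end of the fingers, on their centre line; the grasp point (between the pads) lies robot.grip_point_offset behind it (robot.grip_point_offset is the distance from the TCP to the grasp point, in m); z points along the fingers, y is the line along which they close (so a half turn about z gives the same grasp; the last joint's range is limited). The gripper opens to 93 mm and grips with 3 to 60 N. Pads are 15 mm wide; open, the fingers measure 128 mm over their backs; the gripper's body (75 mm by 188 mm) begins 65 mm behind the grasp point.
Start: joints at [-1.413, 0.13, 1.488, -0, 1.523, -0.085], TCP at [0.144, -0.582, 0.219] pointing down, gripper open.
Joint ranges: [-2.96, 2.96], [-0.89, 2.26], [0.02, 2.5], [-1.34, 4.48], [0, 2.73], [-2.66, 2.66]. Speed limits (rad/s): [2.39, 2.39, 2.79, 3.14, 3.14, 3.14].

## Interface

Orientations are given as a rotation vector (axis times angle).
In Python, from plant import robot, eyes gives the robot as it stands. The module is installed in compiled form; this text tells all that it offers.
- The arm moves only by the tool apply_moves, never from a script. Its argument "steps" is one flat list of numbers, 7 for each row, row after row: the shift along the tool's x, y, z in units of 30 mm (1.0 is 30 mm), then the turn, a rotation vector about the tool's x, y, z in units of 6 degrees (1.0 is 6 degrees), then the opening in per cent of the stroke, from 0 (shut) to 100 (fully open). In form: [dx, dy, dz, ax, ay, az, fingers, dx, dy, dz, ax, ay, az, fingers, ...]. A call has 1 to 12 rows; each row shifts and turns the commanded pose from where the row before left it, along the tool's axes as they then stand; what a row does not reach is not made up. A row lasts 1/12 s, in which the tool goes at most 41.7 mm and 7.16 degrees, less where a joint would pass 70% of its speed; a pose out of reach is approached as far as the arm can. A call is refused whole if a number of a shift passes 1 or a number of a turn 1, either way. A call with a gripper value outside its range is refused whole. The fingers move at their own pace and stop on an object; "grip_force" is the grip in N (left out, the last holds). Time passes only in rows, so rows that do not move let the fingers close. It gives the time, the measured TCP pose, the force, the opening and the grip force at its end, in the units of the state.
- robot.read_state(): the state, without advancing time (a new reading comes with each control period).
- eyes.read_camera(name): name is "scene" or "top" or "wrist"; returns the picture (420x560x3 uint8, red, green, blue); there is no depth.
- eyes.calibration(name): a dict with "K" (3x3 intrinsics, pixels), "R" (3x3) and "t" (3): a world point X has camera coordinates R X + t. Camera axes: x right, y down, z forward; pixel columns grow to the right and rows downward; lengths in m; the calibration is good to about 2 mm. A picture is of the moment at which its call begins: read the wrist's pose just before it. calibration takes no time and is no camera call; for the wrist camera it gives the pose at the moment of the call.
- robot.close_job(): hands the job in; it is judged then, once.
Trained networks look in the newest picture that a camera, given by its name, has taken for a name from the list of things; names that differ only in an ending like _2 or _b are one class to them, and where a whole thing is asked for, a point or a joint stands for the part that bears it (a point fixed in the world has none). Each returns a list of dicts, best first, with "conf" (0 to 1); they miss things now and then, are a little off and sometimes report something else, mostly with a low value. They report only what shows in the picture. A call takes as long as a camera call. They do not tell look-alikes from the thing itself.
- eyes.search_frame(camera, thing): "rect" ([left, top, width, height] in pixels, round what is visible of it).
- eyes.place_of(camera, thing): "xy" ([column, row] in pixels: a listed point, or the origin of a listed thing).
The state is a dict: "t": time; "q": joint angles; "dq": joint speeds; "joint_torque": joint torques, N m; "tool_pos": TCP position; "orientation": TCP orientation; "force": force on the tool from outside, world axes, zero at the start; "wrist_torque": the same for the moment, N m; "opening": finger opening in m; "gripper_force": force on a finger pad.
Only numpy, scipy, OpenCV 4.12 (cv2) and the standard library are available. Lean on these libraries where they do the work, as an engineer would, in place of code of your own. Each camera call takes 0.05 s, during which the arm holds its last target. There are 200 camera calls.

## Working session

There is one attempt and no reset: what is moved stays moved. The work goes in short steps, Python scripts to look and compute and a tool call to move; the robot and the scene stay as the last step left them, time stands still between calls to the robot, and variables do not carry over. Pictures are saved under pics/ and viewed, at most 10 in all, crops included, and the job is handed in when it is done.

Besides the shell and the picture viewer there is one more tool, called after ">>>" by a JSON object that holds its "api" and its "payload". apply_moves: Moves the arm, as the interface text tells. Its arguments: {"type":"object","properties":{"steps":{"type":"array"},"grip_force":{"type":"number"}},"required":["steps"]}

```bash
mkdir -p pics
cat > h.py <<'E'
import numpy as np, cv2
from plant import robot, eyes
from scipy.spatial.transform import Rotation as Ro
def ray(c,px,cal=None):
    k=cal or eyes.calibration(c);K,R,t=map(np.array,(k["K"],k["R"],k["t"]))
    d=R.T@np.linalg.solve(K,[px[0],px[1],1.]);return -R.T@t,d
def onz(c,px,z):
    o,d=ray(c,px);return o+d*(z-o[2])/d[2]
def proj(c,X):
    k=eyes.calibration(c);p=k["K"]@(np.array(k["R"])@np.array(X)+k["t"]);return p[:2]/p[2]
E
python3 - <<'E'
from h import *
s=robot.read_state();print(s,robot.grip_point_offset)
Z={'cassette_grip':.062,'cassette_nose':.018,'short_cassette_grip':.062,'dock_seat':.008,'end_stop':.03,'side_stop':.03,'bottle':0,'jar':0,'tall_bottle':0,'stapler':0}
for c in('top','scene'):
    im=eyes.read_camera(c);cv2.imwrite(f'pics/{c}0.png',im[:,:,::-1])
    for n,z in Z.items():
        for r in eyes.place_of(c,n)[:3]: print(c,n,np.round(r['xy'],1),round(r['conf'],2),onz(c,r['xy'],z).round(4))
E
```

```text
{'t': 0.0, 'q': array([-1.41342034e+00,  1.31136181e-01,  1.48928025e+00,  9.51618959e-06,
        1.52299632e+00, -8.53339014e-02]), 'dq': array([-0.00109784,  0.00131507, -0.00081207,  0.0018476 ,  0.00050082,
       -0.00188278]), 'joint_torque': array([-1.02495915e-05, -5.59848368e+01, -4.91756737e+01,  7.66647840e-02,
        3.55540076e-02, -1.54631721e-04]), 'tool_pos': array([ 0.14417458, -0.58183454,  0.21760184]), 'orientation': array([-3.11668209e+00, -3.80091756e-01,  8.79904267e-05]), 'force': array([ 0.15664933, -0.22860804, -0.17426917]), 'wrist_torque': array([0.0433328 , 0.07030571, 0.0137552 ]), 'gripper_force': 0.0, 'opening': 0.0929222029120239} 0.0188
top cassette_grip [327.1 265.3] 0.66 [ 0.4141 -0.0561  0.062 ]
top cassette_grip [172.1 209.4] 0.62 [0.5529 0.3516 0.062 ]
top cassette_grip [402.4 271.4] 0.6 [ 0.4019 -0.2503  0.062 ]
top cassette_nose [422.1 278.5] 0.85 [ 0.3849 -0.3134  0.018 ]
top cassette_nose [306.2 284.1] 0.75 [ 0.3647 -0.0046  0.018 ]
top cassette_nose [317.7 221.9] 0.59 [ 0.5319 -0.0339  0.018 ]
top short_cassette_grip [400.3 209.8] 0.68 [ 0.5624 -0.2475  0.062 ]
top dock_seat [232.9 189.5] 0.71 [0.619  0.1999 0.008 ]Traceback (most recent call last):
  File "<stdin>", line 7, in <module>
ValueError: it knows: bottle, cassette_grip, cassette_nose, dock_seat, jar, short_cassette_grip, stapler, tall_bottle
```

View pics/top0.png

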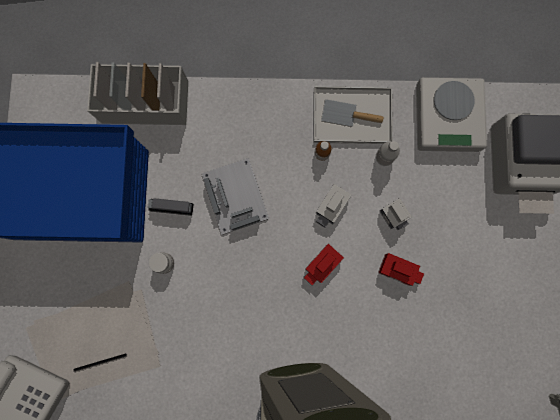

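The top view shows the long grey cassette at about (333,205), nose at (318,220). The short one is at (393,217), the dock plate at (235,197), and the two red ones are look-alikes.

Run:
```python
from h import *
Z={'cassette_grip':.062,'cassette_nose':.018,'short_cassette_grip':.062,'dock_seat':.008}
im=eyes.read_camera('scene');cv2.imwrite('pics/scene0.png',im[:,:,::-1])
for n,z in Z.items():
    for r in eyes.place_of('scene',n)[:4]: print(n,np.round(r['xy'],1),round(r['conf'],2),onz('scene',r['xy'],z).round(4))
im=eyes.read_camera('top')
for r in eyes.place_of('top','cassette_grip')+eyes.place_of('top','cassette_nose'):print(r['xy'],r['conf'],onz('top',r['xy'],.062))
c=cv2.resize(im[140:260,190:420,::-1],None,fx=3.4,fy=3.4,interpolation=cv2.INTER_CUBIC);cv2.imwrite('pics/topc.png',c)
k=eyes.calibration('wrist');print(k)
```

```text
cassette_grip [171.3 146.1] 0.92 [ 0.4082 -0.2428  0.062 ]
cassette_grip [215.7 207.6] 0.77 [ 0.5822 -0.072   0.062 ]
cassette_grip [242.9 159.3] 0.65 [ 0.4196 -0.0506  0.062 ]
cassette_nose [155.  147.9] 0.89 [ 0.3795 -0.3093  0.018 ]
cassette_nose [240.9 202.6] 0.61 [ 0.5217 -0.0325  0.018 ]
cassette_nose [265.1 159.7] 0.55 [ 0.3668 -0.0074  0.018 ]
short_cassette_grip [151.6 190.3] 0.96 [ 0.5608 -0.2347  0.062 ]
dock_seat [327.2 253.5] 0.76 [0.62   0.1909 0.008 ]
[335.3, 202.7] 0.96 [ 0.5782835 -0.0767608  0.062    ]
[327.8, 263.1] 0.86 [ 0.41979849 -0.05785398  0.062     ]
[401.4, 271.4] 0.85 [ 0.40184986 -0.24777009  0.062     ]
[384.0, 157.3] 0.52 [ 0.7032023  -0.20623767  0.062     ]
[304.9, 282.5] 0.95 [0.36912926 0.00074914 0.062     ]
[321.3, 223.9] 0.68 [ 0.52149378 -0.0403303   0.062     ]
[419.6, 277.0] 0.62 [ 0.388356   -0.29440501  0.062     ]
{'K': array([[294.60089034,   0.        , 276.06687786],
       [  0.        , 294.60089034, 206.53263416],
       [  0.        ,   0.        ,   1.        ]]), 'R': array([[ 2.39960655e-01, -9.70782608e-01,  1.11528167e-04],
       [-9.40793931e-01, -2.32519636e-01,  2.46660491e-01],
       [-2.39427782e-01, -5.92937382e-02, -9.69101950e-01]]), 't': array([-0.6000857 , -0.02925114,  0.39035265])}
```

View pics/scene0.png

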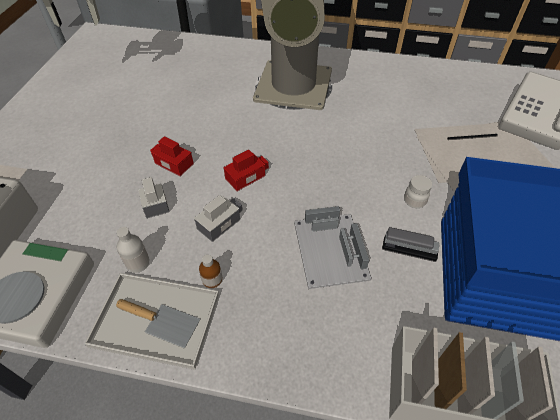

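View pics/topc.png

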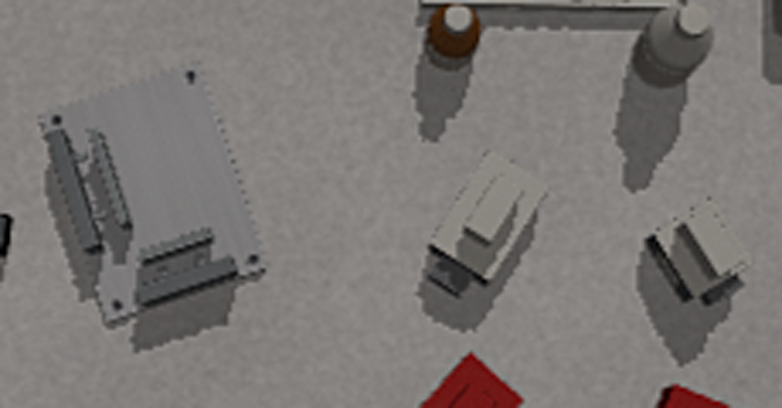

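```bash
cat >> h.py <<'E'
def plan(pos=None,yaw=None,pitch=0):
    "remaining shift in the tool's axes (units 30 mm) and turn (units 6 deg) to TCP pos, tool x at yaw, tool down"
    s=robot.read_state();R=Ro.from_rotvec(s['orientation'])
    print('t',s['t'],'pos',s['tool_pos'].round(4),'F',s['force'].round(2),'M',s['wrist_torque'].round(3),'open',round(s['opening'],4),'g',s['gripper_force'])
    T=Ro.from_euler('z',yaw,degrees=True)*Ro.from_euler('x',180,degrees=True) if yaw is not None else R
    print('turn',(np.degrees((R.inv()*T).as_rotvec())/6).round(3))
    if pos is not None: print('shift now-axes',(R.inv().apply(pos-s['tool_pos'])/.03).round(3),'shift after turn',(T.inv().apply(pos-s['tool_pos'])/.03).round(3))
E
python3 - <<'E'
from h import *
px=np.array([[190,72],[262,270],[112,325],[40,120]])/3.4+[190,140]
W=np.array([onz('top',p,.008)[:2] for p in px]);M=np.array([[75,-65],[-105,-65],[-105,72],[75,72]])/1000.
a=M-M.mean(0);b=W-W.mean(0);th=np.arctan2((a[:,0]*b[:,1]-a[:,1]*b[:,0]).sum(),(a*b).sum())
Rm=np.array([[np.cos(th),-np.sin(th)],[np.sin(th),np.cos(th)]]);seat=W.mean(0)-Rm@M.mean(0)
print(np.degrees(th),seat,(W-(M@Rm.T+seat)).round(4))
s=robot.read_state();R=Ro.from_rotvec(s['orientation']);o,d=ray('wrist',[280,210])
print('cam in tool',R.inv().apply(o-s['tool_pos']),R.inv().apply(d))
plan([.579,-.074,.22],-34)
E
```

```text
20.85267225997144 [0.6116732  0.19717398] [[-0.0053  0.0033]
 [ 0.0009  0.0048]
 [ 0.0032 -0.0043]
 [ 0.0013 -0.0038]]
cam in tool [ 6.76262003e-02  7.66376235e-05 -1.66887045e-01] [-0.25802798  0.0132375   0.96621069]
t 0.65 pos [ 0.1443 -0.5824  0.2187] F [ 0.64 -1.07  0.88] M [ 0.04   0.004 -0.046] open 0.0931 g 0.0
turn [1.000e-03 0.000e+00 7.986e+00]
shift now-axes [ 18.141 -12.965  -0.046] shift after turn [  2.537 -22.153  -0.044]
```

>>> {"api": "apply_moves", "payload": {"steps": [0,0,0,0,0,1,100,0,0,0,0,0,1,100,0,0,0,0,0,1,100,0,0,0,0,0,1,100,0,0,0,0,0,1,100,0,0,0,0,0,1,100,0,0,0,0,0,1,100,0,0,0,0,0,1,100,0.1,-1,0,0,0,0,100,0.1,-1,0,0,0,0,100,0.1,-1,0,0,0,0,100,0.1,-1,0,0,0,0,100]}}

```text
t: 1.65
tool_pos: [0.222, -0.4888, 0.2186]
orientation: [-3.003, 0.922, -0.0]
force: [0.3, 0.2, 0.4]
opening: 0.0928
gripper_force: 0.0
```

>>> {"api": "apply_moves", "payload": {"steps": [0.1,-1,0,0,0,0,100,0.1,-1,0,0,0,0,100,0.1,-1,0,0,0,0,100,0.1,-1,0,0,0,0,100,0.1,-1,0,0,0,0,100,0.1,-1,0,0,0,0,100,0.1,-1,0,0,0,0,100,0.1,-1,0,0,0,0,100,0.1,-1,0,0,0,0,100,0.1,-1,0,0,0,0,100,0.1,-1,0,0,0,0,100,0.1,-1,0,0,0,0,100]}}

```text
t: 2.65
tool_pos: [0.4539, -0.2105, 0.2189]
orientation: [3.003, -0.921, 0.001]
force: [0.7, 0.0, -0.6]
opening: 0.0928
gripper_force: 0.0
```

>>> {"api": "apply_moves", "payload": {"steps": [0.15,-1,0,0,0,0,100,0.15,-1,0,0,0,0,100,0.15,-1,0,0,0,0,100,0.15,-1,0,0,0,0,100,0.15,-1,0,0,0,0,100,0.15,-1,0,0,0,0,100,0,-0.15,0,0,0,0,100,0,0,0,0,0,0,100,0,0,0,0,0,0,100]}}

```text
t: 3.4
tool_pos: [0.5784, -0.0743, 0.2184]
orientation: [3.003, -0.919, -0.001]
force: [-0.5, -0.4, 0.7]
opening: 0.0928
gripper_force: 0.0
```

Run:
```python
from h import *
plan([.579,-.074,.22],-34)
im=eyes.read_camera('wrist');cv2.imwrite('pics/w1.png',im[:,:,::-1])
for n,z in (('cassette_grip',.062),('cassette_nose',.018)):
    for r in eyes.place_of('wrist',n)[:3]: print(n,np.round(r['xy'],1),round(r['conf'],2),onz('wrist',r['xy'],z).round(4))
```

```text
t 3.4 pos [ 0.5784 -0.0743  0.2184] F [-0.5  -0.39  0.66] M [ 0.055 -0.04   0.018] open 0.0928 g 0.0
turn [ 0.007  0.005 -0.007]
shift now-axes [ 0.01  -0.018 -0.053] shift after turn [ 0.01  -0.018 -0.053]
cassette_grip [485.8 229.2] 0.79 [ 0.4072 -0.2529  0.062 ]
cassette_grip [275.7 192.3] 0.67 [ 0.5798 -0.0762  0.062 ]
cassette_grip [329.1 306.8] 0.58 [ 0.4228 -0.0497  0.062 ]
cassette_nose [316.4 329.5] 0.65 [ 0.3729 -0.0065  0.018 ]
cassette_nose [511.9 207.6] 0.62 [ 0.3845 -0.312   0.018 ]
cassette_nose [280.6 234.8] 0.58 [ 0.5215 -0.0445  0.018 ]
```

View pics/w1.png

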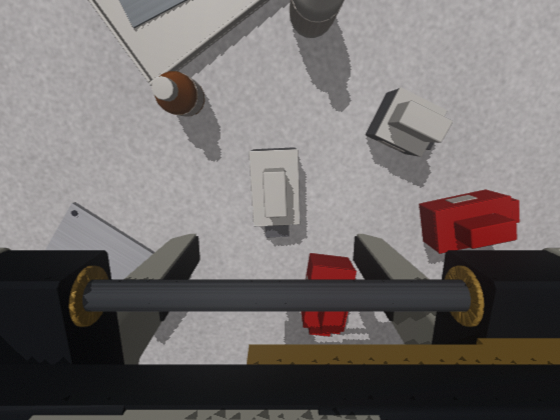

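Directly below, the long cassette has lid corners at about (250,150), (298,149), (299,225), (253,226). Its grip block is at (275,192) and its nose faces down the image.

Run:
```python
from h import *
im=cv2.imread('pics/w1.png');x0,y0=235,140
c=cv2.resize(im[y0:y0+100,x0:x0+80],None,fx=6,fy=6,interpolation=cv2.INTER_CUBIC);cv2.imwrite('pics/w1c.png',c)
```

```text
(no output)
```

View pics/w1c.png

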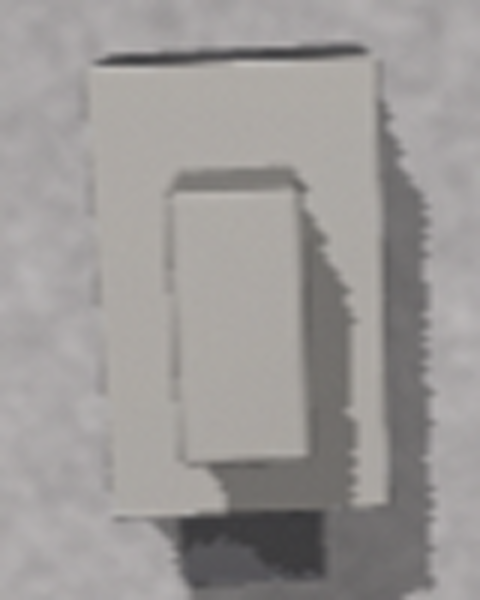

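Run:
```python
from h import *
for q,z in (([[168,194],[298,190],[308,457],[182,462]],.078),([[92,66],[378,58],[387,503],[113,515]],.044)):
    W=np.array([onz('wrist',np.array(p)/6+[235,140],z)[:2] for p in q])
    ax=(W[0]+W[1]-W[2]-W[3]);ay=W[0]+W[3]-W[1]-W[2]
    print(W.mean(0),np.degrees(np.arctan2(ax[1],ax[0])),np.degrees(np.arctan2(-ay[0],ay[1])),np.hypot(*ax)/2,np.hypot(*ay)/2)
plan([.579,-.074,.05],-32)
```

```text
[ 0.58083661 -0.07592962] -31.737690257846715 -32.14241632338458 0.04859643254840151 0.022763500138915954
[ 0.58047338 -0.07641417] -32.33726775938021 -32.09917325409315 0.08917881388741729 0.05499798170721329
t 3.55 pos [ 0.5782 -0.0753  0.2187] F [-0.37 -0.32  0.11] M [0.051 0.02  0.02 ] open 0.0932 g 0.0
turn [ 0.003 -0.001 -0.361]
shift now-axes [-2.000e-03 -5.200e-02  5.625e+00] shift after turn [ 0.    -0.05   5.625]
```

>>> {"api": "apply_moves", "payload": {"steps": [0.09,0,0,0,0,-0.34,100,0,0,1,0,0,0,100,0,0,1,0,0,0,100,0,0,1,0,0,0,100,0,0,1,0,0,0,80,0,0,0.8,0,0,0,70,0,0,0.5,0,0,0,60,0,0,0.34,0,0,0,50,0,0,0,0,0,0,50], "grip_force": 45}}

```text
t: 4.3
tool_pos: [0.5789, -0.0761, 0.047]
orientation: [3.019, -0.869, -0.006]
force: [-0.4, 0.8, -0.2]
opening: 0.0644
gripper_force: 0.0
```

>>> {"api": "apply_moves", "payload": {"steps": [0,0,0,0,0,0,35,0,0,0,0,0,0,30,0,0,0,0,0,0,20,0,0,0,0,0,0,10,0,0,0,0,0,0,0,0,0,0,0,0,0,0,0,0,0,0,0,0,0,0,0,0,0,0,0,0], "grip_force": 45}}

```text
t: 4.97
tool_pos: [0.5816, -0.0755, 0.05]
orientation: [-3.019, 0.867, -0.002]
force: [0.6, 0.8, 4.2]
opening: 0.0237
gripper_force: 45.0
```

>>> {"api": "apply_moves", "payload": {"steps": [0,0,-0.3,0,0,0,0,0,0,-0.5,0,0,0,0,0,0,-0.8,0,0,0,0,0,0,-1,0,0,0,0,0,0,-1,0,0,0,0,0,0,-1,0,0,0,0,0,0,-1,0,0,0,0,0,0,-0.8,0,0,0,0,0,0,-0.4,0,0,0,0,0,0,0,0,0,0,0,0,0,0,0,0,0,0,0]}}

```text
invalid input
```

Run:
```python
from h import *
plan([.612,.197,.22],20.5)
im=eyes.read_camera('wrist')
a=im[120:300,180:400,::-1]
im=eyes.read_camera('scene');b=im[110:310,130:400,::-1]
f=lambda x:cv2.resize(x,(396,324),interpolation=cv2.INTER_CUBIC)
cv2.imwrite('pics/lift.png',np.hstack([f(a),f(b)]))
```

```text
t 4.9667 pos [ 0.5816 -0.0755  0.05  ] F [0.63 0.84 4.22] M [ 0.146 -0.004 -0.004] open 0.0237 g 44.967761635780334
turn [-1.000e-03 -1.000e-02 -8.757e+00]
shift now-axes [-3.955 -8.242 -5.666] shift after turn [ 4.132 -8.154 -5.666]
```

View pics/lift.png

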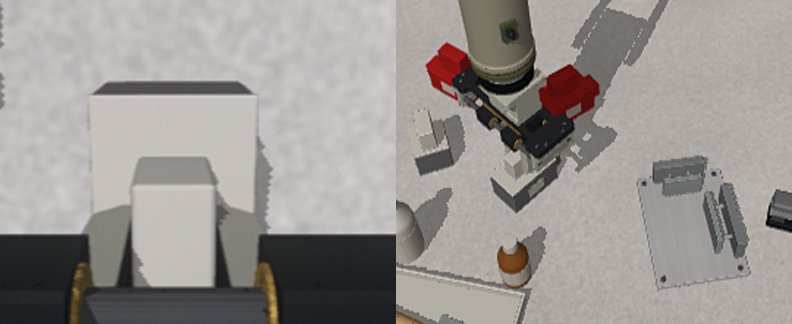

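The block sits squarely between the pads. The lift was refused because I miscounted the numbers, so I'll send it again.

>>> {"api": "apply_moves", "payload": {"steps": [0,0,-0.3,0,0,0,0,0,0,-0.5,0,0,0,0,0,0,-0.8,0,0,0,0,0,0,-1,0,0,0,0,0,0,-1,0,0,0,0,0,0,-1,0,0,0,0,0,0,-1,0,0,0,0,0,0,-0.8,0,0,0,0,0,0,-0.4,0,0,0,0,0,0,0,0,0,0,0,0,0,0,0,0,0,0,0,0,0,0,0,0,0]}}

```text
t: 6.07
tool_pos: [0.58, -0.0755, 0.2508]
orientation: [3.019, -0.867, -0.006]
force: [-0.8, -0.4, -2.6]
opening: 0.0241
gripper_force: 45.0
```

>>> {"api": "apply_moves", "payload": {"steps": [0,0,0,0,0.4,0,0,0,0,0,0,0.8,0,0,0,0,0,0,0.8,0,0,0,0,0,0,0.8,0,0,0,0,0,0,0.8,0,0,0,0,0,0,0.8,0,0,0,0,0,0,0.8,0,0,0,0,0,0,0.7,0,0,0,0,0,0,0,0,0,0,0,0,0,0,0,0,0,0,0,0,0,0,0]}}

```text
t: 6.98
tool_pos: [0.5809, -0.0755, 0.2527]
orientation: [2.734, -0.785, 0.868]
force: [0.0, -0.7, -2.6]
opening: 0.0239
gripper_force: 45.0
```

Run:
```python
from h import *
plan()
R=Ro.from_rotvec(robot.read_state()['orientation']);print('tilt',np.degrees(np.arccos(-R.apply([0,0,1])[2])),R.apply([1,0,0]))
im=eyes.read_camera('wrist')
a=im[120:300,180:400,::-1]
im=eyes.read_camera('scene');b=im[110:310,130:400,::-1]
f=lambda x:cv2.resize(x,(396,324),interpolation=cv2.INTER_CUBIC)
cv2.imwrite('pics/tip.png',np.hstack([f(a),f(b)]))
```

```text
t 6.9833 pos [ 0.5809 -0.0755  0.2527] F [ 0.05 -0.7  -2.63] M [0.342 0.437 0.016] open 0.0239 g 44.96177315711975
turn [0. 0. 0.]
tilt 35.22759331794669 [ 0.69265199 -0.4330191   0.57682552]
```

View pics/tip.png

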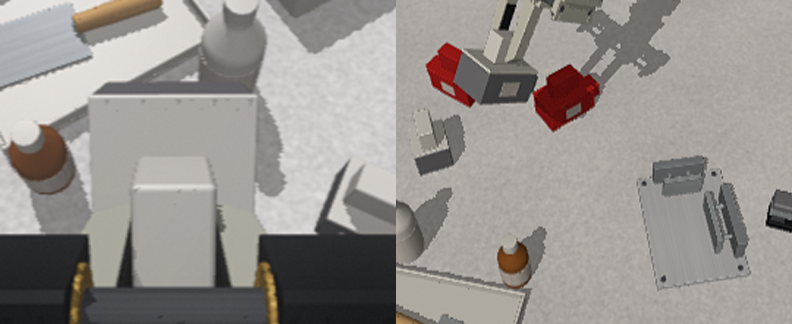

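>>> {"api": "apply_moves", "payload": {"steps": [0,0,0,0,0,0,0,0,0,0,0,0,0,0,0,0,0,0,0,0,0,0,0,0,0,-0.4,0,0,0,0,0,0,-0.8,0,0,0,0,0,0,-0.8,0,0,0,0,0,0,-0.8,0,0,0,0,0,0,-0.8,0,0,0,0,0,0,-0.8,0,0,0,0,0,0,-0.8,0,0,0,0,0,0,-0.7,0,0,0,0,0,0,0,0,0]}}

```text
t: 8.08
tool_pos: [0.582, -0.0772, 0.2519]
orientation: [-3.018, 0.87, 0.008]
force: [-0.6, -0.5, -2.9]
opening: 0.024
gripper_force: 45.0
```

>>> {"api": "apply_moves", "payload": {"steps": [0,0,0,0,0,-0.5,0,0,0,0,0,0,-0.9,0,0,0,0,0,0,-0.9,0,0,0,0,0,0,-0.9,0,0,0,0,0,0,-0.9,0,0,0,0,0,0,-0.9,0,0,0,0,0,0,-0.9,0,0,0,0,0,0,-0.9,0,0,0,0,0,0,-0.9,0,0,0,0,0,0,-0.9,0,0,0,0,0,0,-0.16,0,0,0,0,0,0,0,0]}}

```text
t: 9.08
tool_pos: [0.5811, -0.0756, 0.2537]
orientation: [3.091, 0.557, 0.002]
force: [0.4, -0.1, -2.3]
opening: 0.0236
gripper_force: 45.0
```

>>> {"api": "apply_moves", "payload": {"steps": [0,-0.5,0,0,0,0,0,0,-0.9,0,0,0,0,0,0,-1,0,0,0,0,0,0,-1,0,0,0,0,0,0,-1,0,0,0,0,0,0,-1,0,0,0,0,0,0,-1,0,0,0,0,0,-0.1,-1,0,0,0,0,0,-0.1,-0.6,0,0,0,0,0,0,-0.1,0,0,0,0,0,0,0,0,0,0,0,0,0,0,0,0,0,0,0]}}

```text
t: 10.08
tool_pos: [0.4904, 0.1498, 0.2536]
orientation: [3.091, 0.558, 0.001]
force: [-0.5, -0.3, -2.9]
opening: 0.0237
gripper_force: 45.0
```

Run:
```python
from h import *
plan(yaw=20.5)
im=eyes.read_camera('wrist')
for r in eyes.place_of('wrist','dock_seat')[:2]: print(r,onz('wrist',r['xy'],.008))
cv2.imwrite('pics/w2.png',cv2.resize(im[0:200,140:400,::-1],None,fx=3,fy=3,interpolation=cv2.INTER_CUBIC))
```

```text
t 10.0833 pos [0.4904 0.1498 0.2536] F [-0.51 -0.29 -2.89] M [ 0.005 -0.043 -0.022] open 0.0237 g 44.96152460575104
turn [ 0.007 -0.007 -0.003]
{'xy': [277.7, 76.8], 'conf': 0.7} [0.61950442 0.19454857 0.008     ]
```

View pics/w2.png

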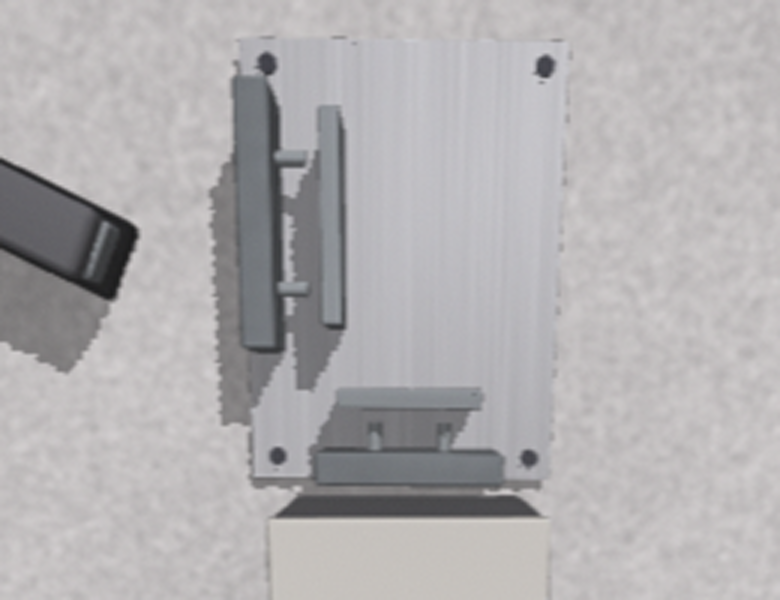

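The wrist view shows the dock lying nearly square to the image. In the crop, the plate corners are at (240,38), (568,40), (549,479) and (252,478). The side stop's face is at column ~340 and the end stop's face at row ~388, with clear space around both.

Run:
```python
from h import *
f=lambda p:np.array(p)/3+[140,0]
W=np.array([onz('wrist',f(p),.008)[:2] for p in [[568,40],[549,480],[252,478],[240,38]]]);M=np.array([[75,-65],[-105,-65],[-105,72],[75,72]])/1000.
a=M-M.mean(0);b=W-W.mean(0);th=np.arctan2((a[:,0]*b[:,1]-a[:,1]*b[:,0]).sum(),(a*b).sum())
Rm=np.array([[np.cos(th),-np.sin(th)],[np.sin(th),np.cos(th)]]);seat=W.mean(0)-Rm@M.mean(0)
print(np.degrees(th),seat,(W-(M@Rm.T+seat)).round(4))
for n,p,z in(('endL',[337,388],.044),('endR',[482,388],.044),('sideTop',[336,106],.044),('sideBot',[338,326],.044),('sTb',[344,106],.010),('sBb',[346,326],.010)):
    print(n,((onz('wrist',f(p),z)[:2]-seat)@Rm).round(4))
tx=Rm@[.008,-.010]+seat  # TCP over point backed off
plan(np.r_[tx,.2536],np.degrees(th))
print(proj('wrist',[*seat,.008])*1)
```

```text
19.894247822065886 [0.61745795 0.19498022] [[-0.      0.0007]
 [ 0.0001 -0.    ]
 [-0.0003  0.0003]
 [ 0.0001 -0.001 ]]
endL [-0.0648  0.0298]
endR [-0.0642 -0.0299]
sideTop [0.0397 0.029 ]
sideBot [-0.0405  0.0291]
sTb [0.0494 0.0282]
sBb [-0.038   0.0282]
t 10.1833 pos [0.4907 0.149  0.2534] F [ 0.63  0.26 -2.6 ] M [ 0.035 -0.01   0.07 ] open 0.0234 g 44.961474537849426
turn [ 0.005 -0.003  0.087]
shift now-axes [ 4.758e+00  3.750e-01 -4.000e-03] shift after turn [ 4.761  0.332 -0.005]
[276.8387161   78.26506886]
```

>>> {"api": "apply_moves", "payload": {"steps": [0.5,0,0,0,0,0.09,0,1,0,0,0,0,0,0,1,0.1,0,0,0,0,0,1,0.1,0,0,0,0,0,1,0.1,0,0,0,0,0,0.4,0.03,0,0,0,0,0,0,0,0,0,0,0,0,0,0,1,0,0,0,0,0,0,1,0,0,0,0,0,0,1,0,0,0,0,0,0,1,0,0,0,0,0,0,0.8,0,0,0,0]}}

```text
t: 11.18
tool_pos: [0.6303, 0.1894, 0.1067]
orientation: [3.094, 0.542, -0.004]
force: [-0.5, 0.5, -2.5]
opening: 0.0241
gripper_force: 45.0
```

>>> {"api": "apply_moves", "payload": {"steps": [0,0,0.6,0,0,0,0,0,0,0.4,0,0,0,0,0,0,0.3,0,0,0,0,0,0,0.2,0,0,0,0,0,0,0,0,0,0,0,0,0,0,0,0,0,0,0,0,0,0,0,0,0]}}

```text
t: 11.77
tool_pos: [0.6329, 0.1911, 0.0661]
orientation: [-3.094, -0.545, -0.004]
force: [-1.1, 0.3, -2.7]
opening: 0.0241
gripper_force: 45.0
```

Run:
```python
from h import *
th=np.radians(19.9);Rm=np.array([[np.cos(th),-np.sin(th)],[np.sin(th),np.cos(th)]]);seat=np.array([.6175,.195])
plan(np.r_[seat+Rm@[.012,-.010],.0575],19.9)
```

```text
t 11.7667 pos [0.6329 0.1911 0.0661] F [-1.07  0.27 -2.72] M [0.033 0.008 0.01 ] open 0.0241 g 44.96150314807892
turn [ 0.003 -0.023  0.011]
shift now-axes [-0.037  0.036  0.287] shift after turn [-0.037  0.036  0.287]
```

>>> {"api": "apply_moves", "payload": {"steps": [0,0,0.1,0,0,0,0,0,0,0.06,0,0,0,0,0,0,0.04,0,0,0,0,0,0,0.03,0,0,0,0,0,0,0.02,0,0,0,0,0,0,0,0,0,0,0,0,0,0,0,0,0,0]}}

```text
t: 12.35
tool_pos: [0.6319, 0.191, 0.058]
orientation: [-3.094, -0.545, -0.0]
force: [-3.3, -0.7, 5.3]
opening: 0.0236
gripper_force: 45.0
```

>>> {"api": "apply_moves", "payload": {"steps": [0,0,0.03,0,0,0,0,0,0,0,0,0,0,0,0,0,0,0,0,0,0]}}

```text
t: 12.6
tool_pos: [0.632, 0.1911, 0.058]
orientation: [-3.094, -0.545, -0.001]
force: [-7.9, -1.6, 11.3]
opening: 0.0237
gripper_force: 45.0
```

>>> {"api": "apply_moves", "payload": {"steps": [0,0,0.03,0,0,0,0,0,0,0,0,0,0,0,0,0,0,0,0,0,0]}}

```text
t: 12.85
tool_pos: [0.6321, 0.1912, 0.058]
orientation: [-3.094, -0.545, -0.001]
force: [-9.6, -1.3, 16.2]
opening: 0.0238
gripper_force: 45.0
```

>>> {"api": "apply_moves", "payload": {"steps": [0,0,-0.06,0,0,0,0,-0.1,-0.07,0,0,0,0,0,-0.1,-0.07,0,0,0,0,0,-0.1,-0.07,0,0,0,0,0,-0.07,-0.03,0,0,0,0,0,0,0,0,0,0,0,0,0,0,0,0,0,0,0]}}

```text
t: 13.43
tool_pos: [0.6195, 0.1943, 0.058]
orientation: [-3.094, -0.545, -0.003]
force: [2.0, 0.7, 7.0]
opening: 0.0235
gripper_force: 45.0
```

```bash
cat >> h.py <<'E'
def dock():
    th=np.radians(19.9);Rm=np.array([[np.cos(th),-np.sin(th)],[np.sin(th),np.cos(th)]]);seat=np.array([.6175,.195])
    s=robot.read_state();plan(yaw=19.9);print('plate mm',((s['tool_pos'][:2]-seat)@Rm*1000).round(2),'Fplate',(s['force'][:2]@Rm).round(2))
E
python3 -c "
from h import *
dock()"
```

```text
t 13.4333 pos [0.6195 0.1943 0.058 ] F [2.   0.66 7.03] M [-0.224 -0.42   0.15 ] open 0.0235 g 44.97841715812683
turn [ 0.001 -0.019  0.015]
plate mm [ 1.61 -1.36] Fplate [ 2.11 -0.06]
```

Sliding freely. Next the side stop, in small steps.

>>> {"api": "apply_moves", "payload": {"steps": [0,-0.05,0,0,0,0,0,0,-0.03,0,0,0,0,0,0,0,0,0,0,0,0,0,0,0,0,0,0,0]}}

```text
t: 13.77
tool_pos: [0.619, 0.1955, 0.0579]
orientation: [3.093, 0.544, 0.003]
force: [2.7, -3.2, 6.6]
opening: 0.0237
gripper_force: 45.0
```

>>> {"api": "apply_moves", "payload": {"steps": [0,-0.04,0,0,0,0,0,0,-0.03,0,0,0,0,0,0,0,0,0,0,0,0,0,0,0,0,0,0,0]}}

```text
t: 14.1
tool_pos: [0.6184, 0.1971, 0.0579]
orientation: [3.092, 0.544, 0.003]
force: [3.4, -5.6, 6.3]
opening: 0.0241
gripper_force: 45.0
```

>>> {"api": "apply_moves", "payload": {"steps": [-0.05,0,0,0,0,0,0,-0.04,0,0,0,0,0,0,0,0,0,0,0,0,0,0,0,0,0,0,0,0]}}

```text
t: 14.43
tool_pos: [0.6167, 0.1968, 0.0581]
orientation: [3.093, 0.544, 0.007]
force: [6.9, -2.1, 3.7]
opening: 0.0237
gripper_force: 45.0
```

```bash
python3 -c "
from h import *
dock()"
```

```text
t 14.4333 pos [0.6167 0.1968 0.0581] F [ 6.87 -2.07  3.71] M [-0.612 -1.437  0.071] open 0.0237 g 44.971418380737305
turn [ 0.015 -0.039  0.008]
plate mm [-0.14  1.95] Fplate [ 5.76 -4.29]
```

>>> {"api": "apply_moves", "payload": {"steps": [-0.04,-0.03,0,0,0,0,0,-0.03,-0.03,0,0,0,0,0,0,0,0,0,0,0,0,0,0,0,0,0,0,0,0,0,0,0,0,0,0]}}

```text
t: 14.85
tool_pos: [0.6149, 0.1973, 0.0583]
orientation: [3.093, 0.543, 0.009]
force: [10.1, -3.0, 2.2]
opening: 0.0239
gripper_force: 45.0
```

```bash
python3 -c "
from h import *
dock()
im=eyes.read_camera('wrist');a=im[100:330,150:400,::-1]
b=eyes.read_camera('scene')[180:310,270:411,::-1];print(proj('scene',[.6175,.195,.008]))
f=lambda x:cv2.resize(x,(398,366),interpolation=cv2.INTER_CUBIC)
cv2.imwrite('pics/d1.png',np.hstack([f(a),f(b)]))"
```

```text
t 14.85 pos [0.6149 0.1973 0.0583] F [10.12 -3.01  2.21] M [-0.885 -2.107 -0.049] open 0.0239 g 44.97063875198364
turn [ 0.024 -0.05   0.005]
plate mm [-1.66  3.05] Fplate [ 8.49 -6.28]
[329.18595418 252.86881007]
```

View pics/d1.png

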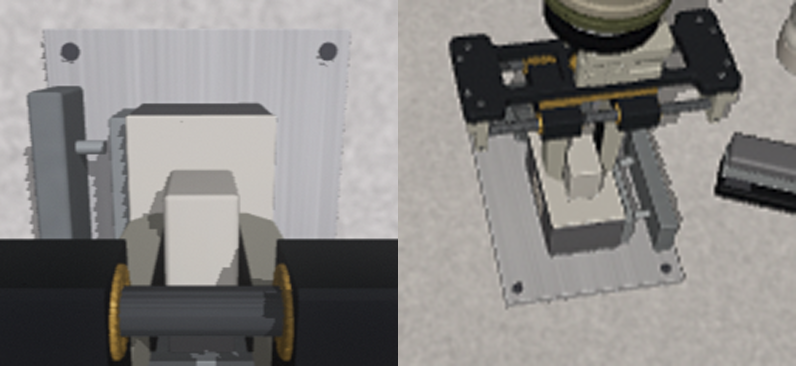

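The cassette sits in the corner, side stop pushed in about 3 mm. I'll take out the 0.3° of pitch compliance and add a little downward seating force.

>>> {"api": "apply_moves", "payload": {"steps": [0,0,0.03,0.03,-0.06,0,0,0,0,0.02,0,0,0,0,0,0,0,0,0,0,0,0,0,0,0,0,0,0,0,0,0,0,0,0,0,0,0,0,0,0,0,0]}}

```text
t: 15.45
tool_pos: [0.6153, 0.1974, 0.0579]
orientation: [-3.094, -0.544, 0.0]
force: [6.7, -3.7, 8.4]
opening: 0.024
gripper_force: 45.0
```

```bash
python3 -c "
from h import *
dock()"
```

```text
t 15.45 pos [0.6153 0.1974 0.0579] F [ 6.72 -3.74  8.45] M [-1.23  -1.594 -0.021] open 0.024 g 44.989004731178284
turn [-0.004  0.002  0.007]
plate mm [-1.26  3.02] Fplate [ 5.04 -5.8 ]
```

>>> {"api": "apply_moves", "payload": {"steps": [-0.025,0,0,0,-0.01,0,0,0,0,0,0,0,0,0,0,0,0,0,0,0,0,0,0,0,0,0,0,0,0,0,0,0,0,0,0,0,0,0,0,0,0,0]}}

```text
t: 15.95
tool_pos: [0.6152, 0.1974, 0.058]
orientation: [-3.094, -0.544, -0.0]
force: [10.5, -2.7, 6.8]
opening: 0.024
gripper_force: 45.0
```

```bash
python3 -c "
from h import *
dock()"
```

```text
t 15.95 pos [0.6152 0.1974 0.058 ] F [10.51 -2.67  6.8 ] M [-1.003 -2.185 -0.035] open 0.024 g 44.98440206050873
turn [-0.004 -0.002  0.007]
plate mm [-1.37  3.03] Fplate [ 8.97 -6.09]
```

```bash
python3 -c "
from h import *
print(robot.close_job())"
```

```text
the job is handed in; nothing more can be done
None
```

I lifted the long cassette level, tipped it nose-down 35°, levelled it, set it flat on the dock, and handed in the job at about 16 s with it still held against both stops. The side stop is pushed in about 3 mm. The end stop is about 2–3.4 mm in, judged from force and position because the gripper hid it from the cameras.

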